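# Tick off the tray board with a fingertip

### The job

The wooden check-off board on the counter has a curved row of five white flip tabs. Starting from the end with the red stud, run the shut fingertips lightly along the curve so that the white tabs tip over one after the other and all lie flat, and leave the blue tab at the far end standing. Do not pick up or shift the board, press hard, or disturb the things around it.

Things in the scene. Friction and masses are not known exactly. Their poses are not given: they have to be found in the camera images.
- board: loose light-wood board, 110 (x) x 300 (y) x 12 high, about 0.9 kg. Origin at counter level under the middle of the curve; deck x -28 to 82, y -150 to 150; +z up. A thin dark line, an arc of radius 180 about x = 180, y = 0, runs from the stud at the +y end past five white tabs (green dot facing the stud) and then a blue tab at the -y end, 45 apart, each standing square across the line
- stud (a point): flat red stud (20 across, 4 high) on the deck's top, the start of the line, 36 along it before white tab 1, at x 58, y 132 of the board
- foot_1 (a point): point on the deck's top at the foot (hinge) of white tab 1, counted from the stud. Each tab is 30 wide across the line, 3 thick, 30 tall, its hinge 3 above the deck (top 45 above the counter). Pushed past upright, with well under 1 N at its upper half, a tab falls over by its own weight and stays down
- foot_2 (a point): point on the deck's top at the foot (hinge) of white tab 2, counted from the stud
- foot_3 (a point): point on the deck's top at the foot (hinge) of white tab 3, counted from the stud
- foot_4 (a point): point on the deck's top at the foot (hinge) of white tab 4, counted from the stud
- foot_5 (a point): point on the deck's top at the foot (hinge) of white tab 5, counted from the stud
- foot_6 (a point): point on the deck's top at the foot (hinge) of the blue tab, next after white tab 5
- tab_1 (a joint): hinge of white tab 1 (rad): 0 standing, leaning 0.2 back towards the stud's end against its stop; 0.2 exactly upright; 1.77 lying flat on the deck, pointing along the row away from the stud
- tab_2 (a joint): hinge of white tab 2 (rad): 0 standing, leaning 0.2 back towards the stud's end against its stop; 0.2 exactly upright; 1.77 lying flat on the deck, pointing along the row away from the stud
- tab_3 (a joint): hinge of white tab 3 (rad): 0 standing, leaning 0.2 back towards the stud's end against its stop; 0.2 exactly upright; 1.77 lying flat on the deck, pointing along the row away from the stud
- tab_4 (a joint): hinge of white tab 4 (rad): 0 standing, leaning 0.2 back towards the stud's end against its stop; 0.2 exactly upright; 1.77 lying flat on the deck, pointing along the row away from the stud
- tab_5 (a joint): hinge of white tab 5 (rad): 0 standing, leaning 0.2 back towards the stud's end against its stop; 0.2 exactly upright; 1.77 lying flat on the deck, pointing along the row away from the stud
- tab_6 (a joint): hinge of the blue tab (rad): 0 standing, leaning 0.2 back towards the stud's end against its stop; 0.2 exactly upright; 1.77 lying flat on the deck, pointing along the row away from the stud
- honey_jar: closed glass jar of honey with a white lid, 64 across, 97 high, standing behind the board; stays where it is. Origin at the centre of its underside
- stamp: small wooden hand stamp, 26 x 34, 62 high, standing in front of the board; stays where it is. Origin at the centre of its underside
- ring_left: ring cake in a clear film bag, 90 x 94 x 24, front left; stays where it is. Origin at the centre of its underside
- ring_back: chocolate ring cake in a clear film bag, 90 x 94 x 24, back left; stays where it is. Origin at the centre of its underside
- ring_right: ring cake in a clear film bag, 90 x 94 x 25, back right; stays where it is. Origin at the centre of its underside
- butter_bar: wrapped butter bar, 57 x 101 x 25, front right; stays where it is. Origin at the centre of its underside

How it is judged:
On the way, in this order (a step that is already met when the one before it is completed fails the run):
1. white tab 1 lies down (value of joint tab_1 above 1.4 rad), for 0.02 s.
2. white tab 2 lies down (value of joint tab_2 above 1.4 rad), for 0.02 s.
3. white tab 3 lies down (value of joint tab_3 above 1.4 rad), for 0.02 s.
4. white tab 4 lies down (value of joint tab_4 above 1.4 rad), for 0.02 s.
5. white tab 5 lies down (value of joint tab_5 above 1.4 rad), for 0.02 s.
At the end, for the whole second after the job is handed in: All five white tabs lie flat (joint above 1.55 rad of 1.77), the blue tab still stands (below 0.2 rad), and the board rests within 20 mm of where it stood (its stud within 25 mm) (value of joint each of tab_1, tab_2, tab_3, tab_4, tab_5 above 1.55 rad and value of joint tab_6 below 0.2 rad and distance of board from where it was at the start of the episode below 0.02 m and distance of stud from where it was at the start of the episode below 0.025 m and linear speed of board below 0.02 m/s); the robot touches nothing.
It fails at once if the blue tab is tipped (beyond 0.3 rad) (value of joint tab_6 above 0.3 rad).
It fails at once if the board is lifted more than 8 mm (height (world z) of board above 0.008 m or height (world z) of stud above 0.02 m).
It fails at once if the board is pushed more than 20 mm (25 mm at its stud) away (distance of board from where it was at the start of the episode above 0.02 m or distance of stud from where it was at the start of the episode above 0.025 m).
It fails at once if the board or its tabs are pressed with more than 15 N (contact force between the fingers and board above 15 N).
It fails at once if something round the board is moved more than 15 mm (distance of any of honey_jar, stamp, ring_left, ring_back, ring_right, butter_bar from where it was at the start of the episode above 0.015 m).
It also fails if it takes over 38 s, if anything falls off the work surface, if the arm or the gripper's body presses on something with over 40 N, if the wrist force passes 120 N, or if a joint passes its speed limit or range.

### The arm

A 6-joint arm with a two-finger parallel gripper is mounted at the origin on a cart in front of the work surface, level with it; the furniture and walls round the work are solid. World frame = base frame: x ahead of the robot, y to its left, z up, the work surface at z = 0. Lengths are in m, angles in rad, forces in N, time in s.
With the tool pointing down it reaches from about 0.25 to 0.775 m from the base axis. Payload 8.9 kg.
Tool frame: the origin (TCP) lies at the very end of the fingers, on their centre line; the grasp point (between the pads) lies 19 mm behind it; x points along the fingers, y is the direction in which the jaws open and shut, and the axes are right-handed (so a half turn about x gives the same grasp; the last joint's range is limited). The gripper opens to 85 mm and grips with 20 to 120 N. Pads are 22 mm wide; open, the fingers measure 114 mm over their backs; the gripper's body (76 mm by 85 mm) begins 54 mm behind the grasp point. The pads swing forward as they close: fully open they stand 13 mm farther back than shut.
Start: joints at [-1.405, 0.291, -0.153, 1.127, 0, 1.431], TCP at [0.158, -0.501, 0.195] pointing down, gripper open.
Joint ranges: [-2.52, 2.52], [-0.91, 1.74], [-1.3, 1.37], [-1.96, 2.02], [-1.52, 1.47], [-3.14, 3.14]. Speed limits (rad/s): [2.22, 2.22, 2.79, 3.14, 3.14, 3.14].

### API

Orientations are given as a rotation vector (axis times angle).
In Python, from plant import readout, eyes, order, models gives the robot as it stands.
- The arm moves only by the shell command python3 -m pendant 'ROWS' [FORCE]. ROWS is a JSON object of lists of equal length, an entry for each row: "delta_rot": the turn, a rotation vector about the tool's x, y, z in degrees, a list of three; "travel": the shift along the tool's x, y, z in mm, a list of three; "grip": the opening, from 0 (shut) to 1 (fully open). A call has 1 to 12 rows; each row shifts and turns the commanded pose from where the row before left it, along the tool's axes as they then stand; what a row does not reach is not made up. A row lasts 1/8 s, in which the tool goes at most 62.5 mm and 10.7 degrees, less where a joint would pass 70% of its speed; a pose out of reach is approached as far as the arm can. A call with a gripper value outside its range is refused whole. The fingers move at their own pace and stop on an object; FORCE is the grip in N (left out, the last holds). Time passes only in rows, so rows that do not move let the fingers close. It gives the time, the measured TCP pose, the force and the opening at its end, in the units of the state.
- readout.read_state(): the state, without advancing time (a new reading comes with each control period).
- eyes.capture(name): name is "scene" or "top" or "wrist"; returns the picture (384x512x3 uint8, red, green, blue); there is no depth.
- eyes.camera_info(name): a dict with "camera_matrix" (3x3 intrinsics, pixels), "dist" ([k1, k2, p1, p2, k3] as OpenCV has them; the pictures are not rectified), "camera_from_world" (4x4, takes a point from world to camera coordinates). Camera axes: x right, y down, z forward; pixel columns grow to the right and rows downward; lengths in m; the calibration is good to about 2 mm. A picture is of the moment at which its call begins: read the wrist's pose just before it. camera_info takes no time and is no camera call; for the wrist camera it gives the pose at the moment of the call.
- order.hand_in(): hands the job in, once; it reports no verdict.
Trained networks look in the newest picture that a camera, given by its name, has taken for a name from the list of things; names that differ only in an ending like _2 or _b are one class to them, and where a whole thing is asked for, a point or a joint stands for the part that bears it (a point fixed in the world has none). Each returns a list of dicts, best first, with "conf" (0 to 1); they miss things now and then, are a little off and sometimes report something else, mostly with a low value. They report only what shows in the picture. A call takes as long as a camera call.
- models.spot_in(label, camera): "box" ([left, top, width, height] in pixels, round what is visible of it).
The state is a dict: "clock": time; "joints": joint angles; "joint_velocities": joint speeds; "joint_efforts": joint torques, N m; "eef_pos": TCP position; "orientation": TCP orientation; "ft_force": force on the tool from outside, world axes, zero at the start; "wrist_torque": the same for the moment, N m; "width": opening from 0.0 (shut) to 1.0 (fully open).
Only numpy, scipy, OpenCV 4.12 (cv2) and the standard library are available. Lean on these libraries where they do the work, as an engineer would, in place of code of your own. Each camera call takes 0.05 s, during which the arm holds its last target.

## Working session

There is one attempt and no reset: what is moved stays moved. The work goes in short steps, Python scripts to look and compute and a shell command to move; the robot and the scene stay as the last step left them, time stands still between calls to the robot, and variables do not carry over. Pictures are saved under pics/ and viewed, and the job is handed in when it is done.

```bash
mkdir -p pics; ls
python3 - <<'E'
from plant import readout, eyes, order, models
import cv2
print(readout.read_state())
for c in ["scene","top"]:
    im=eyes.capture(c); cv2.imwrite(f"pics/{c}0.png",im[:,:,::-1])
    i=eyes.camera_info(c); print(c,i)
    for l in ["board","stud","foot_1","tab_1","tab_6","stamp","honey_jar"]:
        print(l,[(round(d["conf"],2),[round(v) for v in d["box"]]) for d in models.spot_in(l,c)])
E
```

```text
pics
{'clock': 0.0, 'joints': array([-1.40530767e+00,  2.91283097e-01, -1.54126691e-01,  1.12671370e+00,
        1.50270379e-05,  1.43150262e+00]), 'joint_velocities': array([-0.00140636, -0.00053028, -0.00020417,  0.00021823,  0.00094593,
       -0.00056666]), 'joint_efforts': array([-3.63501695e-04, -5.37139535e+01,  3.31379628e+01,  1.55472342e-02,
       -3.10300647e-04, -1.27206593e-05]), 'eef_pos': array([ 0.15747507, -0.50030999,  0.19463075]), 'orientation': array([ 2.05780672,  0.31742387, -2.05781162]), 'ft_force': array([ 0.85842152,  0.07614594, -0.04003644]), 'wrist_torque': array([ 0.0154771 , -0.00708609, -0.06479803]), 'width': 1.0002589669067212}
scene {'camera_matrix': array([[420.14778207,   0.        , 258.00154332],
       [  0.        , 420.14778207, 191.37744537],
       [  0.        ,   0.        ,   1.        ]]), 'dist': array([0.03660722, 0.        , 0.        , 0.        , 0.        ]), 'camera_from_world': array([[-0.44729266, -0.89423951, -0.01627799,  0.20746092],
       [-0.39523638,  0.21395576, -0.89331469,  0.27461928],
       [ 0.80232006, -0.39313
[... 528 characters left out ...]
  ,  0.        ,  0.        ,  0.        ]), 'camera_from_world': array([[ 0.02870548, -0.99938502,  0.02013919, -0.05393291],
       [-0.99751564, -0.02993681, -0.06376782,  0.53210099],
       [ 0.06433151, -0.01825867, -0.99776153,  1.15237216],
       [ 0.        ,  0.        ,  0.        ,  1.        ]])}
board [(0.63, [226, 169, 106, 57])]
stud [(0.78, [226, 168, 106, 57]), (0.29, [247, 192, 14, 11])]
foot_1 [(0.75, [224, 169, 111, 55])]
tab_1 [(0.53, [249, 192, 10, 9]), (0.37, [237, 184, 9, 11])]
tab_6 [(0.53, [249, 192, 10, 9]), (0.37, [237, 184, 9, 11])]
stamp [(0.66, [257, 228, 7, 12]), (0.42, [224, 168, 109, 57])]
honey_jar [(0.79, [274, 149, 24, 28]), (0.37, [224, 169, 110, 56])]
```

Run:
```python
import cv2
a=cv2.imread("pics/top0.png")[120:260,180:380]; cv2.imwrite("pics/topz.png",cv2.resize(a,(800,560),interpolation=cv2.INTER_CUBIC))
a=cv2.imread("pics/scene0.png")[170:240,210:340]; cv2.imwrite("pics/scenez.png",cv2.resize(a,(780,420),interpolation=cv2.INTER_CUBIC))
```

```text
(no output)
```

View pics/topz.png

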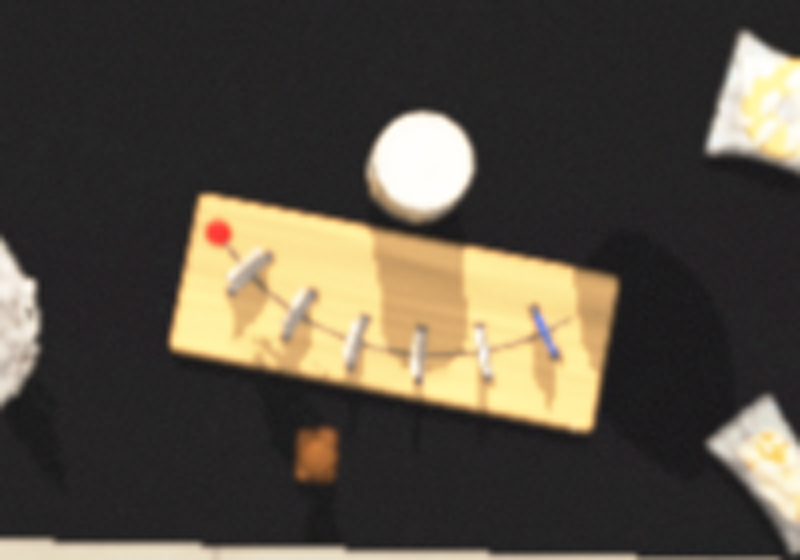

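View pics/scenez.png

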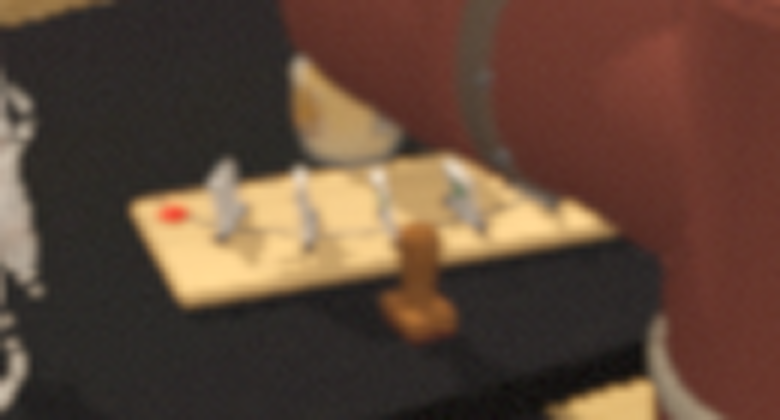

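View pics/top0.png

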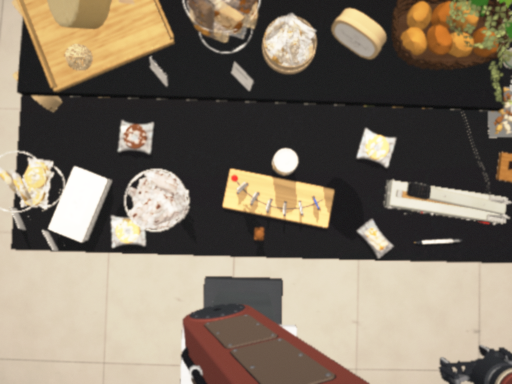

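The top view shows the board, with the stud at about (234.5,178), tabs running right to the blue one at (316,203), the jar behind at (285,161) and the stamp in front at (259,233). I'll fit the board pose from the corners, stud and hinge feet.

```bash
cat > h.py <<'E'
import numpy as np, cv2
from scipy.optimize import least_squares
from scipy.spatial.transform import Rotation as R
def bp(s,side=0):  # board point on arc at arclength s from stud, side = radial outward
    # arc center (180,0) radius 180
    a0=np.arctan2(132,58-180)  # angle of stud
    a=a0+s/180.0
    r=180+side
    return np.array([180+r*np.cos(a), r*np.sin(a)])
def tan(s):
    a=np.arctan2(132,58-180)+s/180.0
    return np.array([-np.sin(a),np.cos(a)])
def proj(P,i):
    C=i["camera_from_world"]; rv=cv2.Rodrigues(C[:3,:3])[0]
    return cv2.projectPoints(np.asarray(P,float).reshape(-1,1,3),rv,C[:3,3],i["camera_matrix"],i["dist"])[0].reshape(-1,2)
def toworld(pose,pb,z):
    x,y,t=pose; c,s=np.cos(t),np.sin(t); pb=np.atleast_2d(pb)/1000
    return np.c_[x+c*pb[:,0]-s*pb[:,1], y+s*pb[:,0]+c*pb[:,1], np.full(len(pb),z)]
def fit(pb,uv,z,i,x0=(0.4,0,-0.2)):
    f=lambda p: np.linalg.norm(proj(np.vstack([toworld(p,b,zz) for b,zz in zip(pb,z)]),i)-uv,axis=1)
    r=least_squares(lambda p:(proj(np.vstack([toworld(p,b,zz) for b,zz in zip(pb,z)]),i)-uv).ravel(),x0)
    return r.x,r.fun.reshape(-1,2)
E
python3 - <<'E'
from h import *
from plant import eyes
i=eyes.camera_info("top")
print([np.round(bp(s),1) for s in (0,36,126,261)])
pb=[(82,150),(82,-150),(-28,-150),(-28,150),bp(0)]
uv=np.array([(200,193),(618,277),(592,432),(170,350),(218,233)])/4+[180,120]-0.375
p,r=fit(pb,uv,[.012]*4+[.016],i); print(p,r.round(2))
W=np.vstack([toworld(p,bp(36+45*k),.012) for k in range(6)]); print("feet",W.round(4)); q=proj(W,i); print(((q+.375-[180,120])*4).round(0))
# jar, stamp rough
def unproj(u,z):
    n=cv2.undistortPoints(np.array([[u]],float),i["camera_matrix"],i["dist"])[0,0]; C=i["camera_from_world"]; d=C[:3,:3].T@np.r_[n,1]; o=-C[:3,:3].T@C[:3,3]
    return o+d*(z-o[2])/d[2]
for n,u,z in [("jar",(422,165),.097),("stamp",(317,454),.062)]: print(n,unproj(np.array(u)/4+[180,120]-.375,z).round(3))
E
```

```text
[array([ 57.8, 132.2]), array([ 34. , 105.3]), array([ 1.4, 22.4]), array([  34.1, -105.4])]
[ 0.48095191 -0.09571488 -0.16385643] [[ 0.02  0.44]
 [ 0.35  0.02]
 [-0.21 -0.16]
 [-0.2  -0.25]
 [ 0.03 -0.03]]
feet [[ 0.5317  0.0026  0.012 ]
 [ 0.504  -0.0327  0.012 ]
 [ 0.486  -0.0738  0.012 ]
 [ 0.4787 -0.1181  0.012 ]
 [ 0.4825 -0.1628  0.012 ]
 [ 0.4974 -0.2052  0.012 ]]
[[249. 274.]
 [299. 315.]
 [357. 343.]
 [420. 355.]
 [484. 351.]
 [545. 332.]]
jar [ 0.601 -0.109  0.097]
stamp [ 0.41  -0.047  0.062]
```

Run:
```python
from h import *
from plant import readout
s=readout.read_state(); M=R.from_rotvec(s["orientation"]).as_matrix(); print(M.round(3))
p=(0.48095,-0.09571,-0.16386)
c,sn=np.cos(p[2]),np.sin(p[2])
for k in (0,5,36,81,126,171,216,230,261):
    w=toworld(p,bp(k),.012)[0]; t=np.array([[c,-sn],[sn,c]])@tan(k)
    print(k,w.round(4),"tan deg",np.degrees(np.arctan2(t[1],t[0])).round(1))
print("ztool dir",np.degrees(np.arctan2(M[1,2],M[0,2])), "y", np.degrees(np.arctan2(M[1,1],M[0,1])))
t=toworld(p,bp(2),.012)[0]; t[2]=.15; print(M.T@(t-s["eef_pos"])*1000)
```

```text
[[-0.     0.3   -0.954]
 [-0.    -0.954 -0.3  ]
 [-1.     0.     0.   ]]
0 [0.5596 0.0253 0.012 ] tan deg -146.6
5 [0.5554 0.0225 0.012 ] tan deg -145.1
36 [0.5317 0.0026 0.012 ] tan deg -135.2
81 [ 0.504  -0.0327  0.012 ] tan deg -120.9
126 [ 0.486  -0.0738  0.012 ] tan deg -106.5
171 [ 0.4787 -0.1181  0.012 ] tan deg -92.2
216 [ 0.4825 -0.1628  0.012 ] tan deg -77.9
230 [ 0.486  -0.1764  0.012 ] tan deg -73.4
261 [ 0.4974 -0.2052  0.012 ] tan deg -63.6
ztool dir -162.5379697702416 y -72.53796972928653
[  45.19223446 -380.65027262 -539.43792362]
```

```bash
python3 -m pendant '{"travel":[[0,-32,-45],[0,-32,-45],[0,-32,-45],[0,-32,-45],[0,-32,-45],[0,-32,-45],[0,-32,-45],[0,-32,-45],[0,-32,-45],[0,-32,-45],[0,-32,-45],[0,-29,-44]],"delta_rot":[[0,0,0],[0,0,0],[0,0,0],[0,0,0],[0,0,0],[0,0,0],[0,0,0],[0,0,0],[0,0,0],[0,0,0],[0,0,0],[0,0,0]],"grip":[0,0,0,0,0,0,0,0,0,0,0,0]}' 20
```

```text
clock: 2.3
eef_pos: [0.5584, 0.0262, 0.1953]
orientation: [2.057, 0.316, -2.057]
ft_force: [0.1, -0.6, 0.4]
width: 0.002
```

```bash
python3 -m pendant '{"travel":[[15,0,0],[15,0,0],[10,0,0],[0,0,0]],"delta_rot":[[-9,0,0],[-9,0,0],[0,0,0],[0,0,0]],"grip":[0,0,0,0]}'
python3 - <<'E'
from h import *
from plant import readout, eyes
s=readout.read_state(); i=eyes.camera_info("wrist"); im=eyes.capture("wrist"); 
cv2.imwrite("pics/w1.png",im[:,:,::-1])
i2=eyes.camera_info("top"); b=eyes.capture("top"); cv2.imwrite("pics/t1.png",cv2.resize(b[120:260,180:380,::-1],(800,560),interpolation=cv2.INTER_CUBIC))
p=(0.48095,-0.09571,-0.16386)
W=np.vstack([toworld(p,bp(0),.016)]+[toworld(p,bp(36+45*k),.012) for k in range(6)]); q=proj(W,i)
print(q.round(0)); o=im[:,:,::-1].copy()
for a in q: cv2.circle(o,tuple(int(v) for v in a),3,(255,0,255),1)
cv2.imwrite("pics/w1o.png",o)
M=R.from_rotvec(s["orientation"]).as_matrix()
print(s["clock"],s["eef_pos"],s["joints"],s["width"],"zdir",np.degrees(np.arctan2(M[1,2],M[0,2])),s["ft_force"])
E
```

```text
clock: 2.8
eef_pos: [0.5569, 0.0243, 0.1547]
orientation: [1.869, 0.595, -1.871]
ft_force: [0.8, -0.2, -0.4]
width: 0.002
[[257. 172.]
 [259. 201.]
 [269. 234.]
 [287. 262.]
 [311. 283.]
 [338. 298.]
 [369. 305.]]
2.8 [0.55687347 0.02429976 0.15469136] [-8.75336015e-02  3.77931865e-01 -1.36319929e-01  1.05772111e+00
 -2.87606113e-05  2.43872582e+00] 0.002443820725447697 zdir -144.74398219185758 [ 0.75755912 -0.20555062 -0.40854315]
```

View pics/w1o.png

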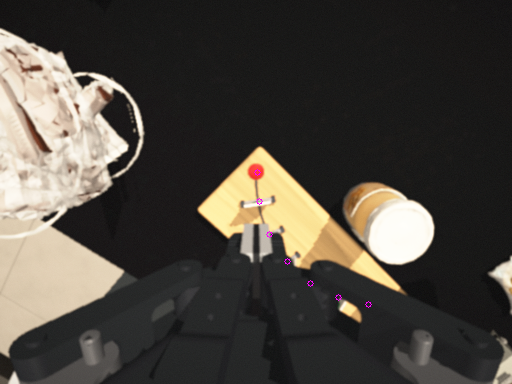

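The reprojected board pose agrees with the wrist view to 1–2 px: stud at (256,172), tab 1 foot at (259,202). Next I descend to tip z ≈ 35 mm.

```bash
python3 -m pendant '{"travel":[[40,0,0],[40,0,0],[30,0,0],[10,0,0],[0,0,0]],"delta_rot":[[1,0,0],[0,0,0],[0,0,0],[0,0,0],[0,0,0]],"grip":[0,0,0,0,0]}'
python3 - <<'E'
from h import *
from plant import readout, eyes
b=eyes.capture("scene"); cv2.imwrite("pics/s2.png",cv2.resize(b[150:250,190:360,::-1],(800,470),interpolation=cv2.INTER_CUBIC))
b=eyes.capture("wrist"); cv2.imwrite("pics/w2.png",b[:,:,::-1])
s=readout.read_state();M=R.from_rotvec(s["orientation"]).as_matrix()
print(s["eef_pos"],s["ft_force"],np.degrees(np.arctan2(M[1,2],M[0,2])))
E
```

```text
clock: 3.52
eef_pos: [0.5577, 0.0243, 0.0357]
orientation: [1.879, 0.582, -1.879]
ft_force: [0.6, 0.4, 0.5]
width: 0.002
[0.55852364 0.02425383 0.03659717] [-0.09892533 -0.02101806  0.73761338] -145.56276720062078
```

View pics/s2.png

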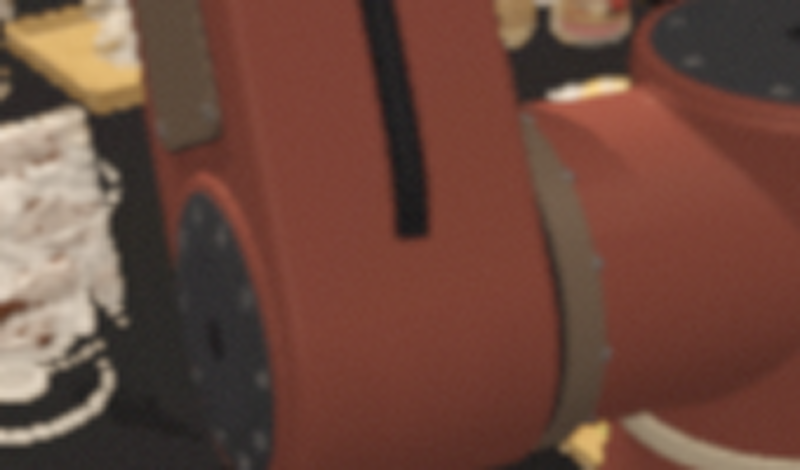

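View pics/w2.png

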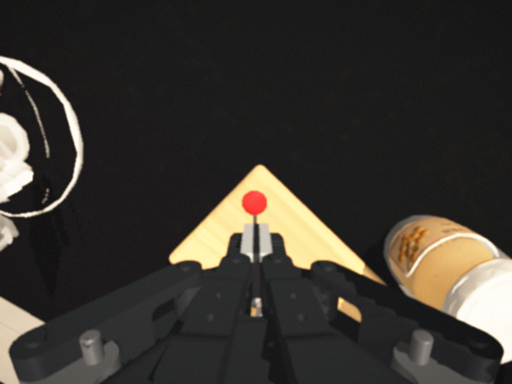

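```bash
python3 -m pendant '{"travel":[[0,0.2,7.5],[0,0.2,7.5],[0,0.2,7.5],[0,0.2,7.5],[0,0.2,7.5],[0,0.2,7.5],[0,0.2,7.5]],"delta_rot":[[-2.4,0,0],[-2.4,0,0],[-2.4,0,0],[-2.4,0,0],[-2.4,0,0],[-2.4,0,0],[-2.4,0,0]],"grip":[0,0,0,0,0,0,0]}'
python3 - <<'E'
from h import *
from plant import readout, eyes
s=readout.read_state();M=R.from_rotvec(s["orientation"]).as_matrix()
print(s["eef_pos"],s["ft_force"],np.degrees(np.arctan2(M[1,2],M[0,2])))
p=(0.48095,-0.09571,-0.16386)
k=np.arange(0,262,1.); W=np.vstack([toworld(p,bp(a),.012) for a in k]); d=np.linalg.norm(W[:,:2]-s["eef_pos"][:2],axis=1); print("s",k[d.argmin()],"off mm",d.min()*1000)
i=eyes.camera_info("wrist");b=eyes.capture("wrist"); o=b[:,:,::-1].copy()
q=proj(np.vstack([toworld(p,bp(0),.016),toworld(p,bp(36),.012)]),i); print(q.round())
cv2.imwrite("pics/w3.png",o)
b=eyes.capture("top"); cv2.imwrite("pics/t3.png",cv2.resize(b[120:260,180:380,::-1],(800,560),interpolation=cv2.INTER_CUBIC))
E
```

```text
clock: 4.5
eef_pos: [0.5202, -0.0118, 0.0367]
orientation: [1.688, 0.809, -1.684]
ft_force: [-0.5, -0.7, -1.2]
width: -0.001
[ 0.520226   -0.01178654  0.03667055] [-0.46581101 -0.6738413  -1.21575558] -128.67009253422916
s 54.0 off mm 1.2857185191749734
[[268. 134.]
 [257. 182.]]
```

View pics/w3.png

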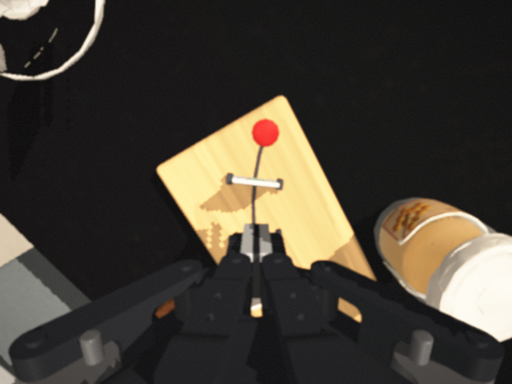

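View pics/t3.png

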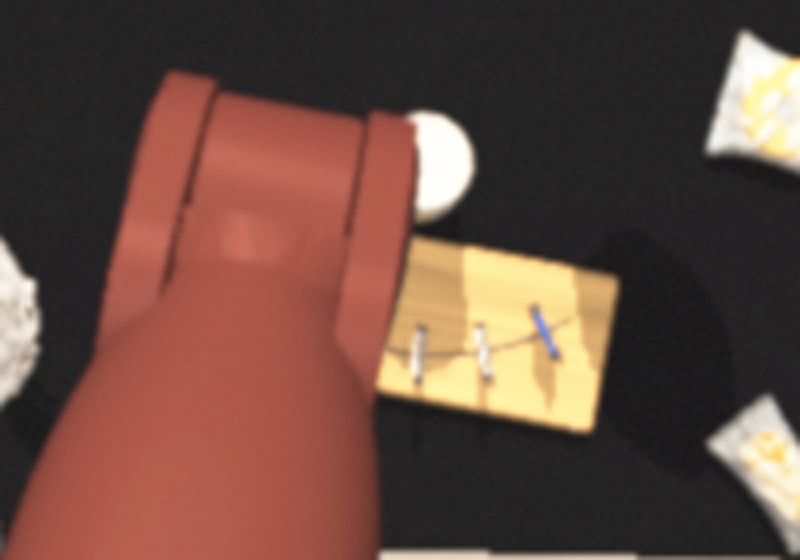

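```bash
python3 - <<'E'
import cv2
a=cv2.imread("pics/w3.png")[80:260,150:360]; b=cv2.resize(a,(700,600),interpolation=cv2.INTER_CUBIC); cv2.imwrite("pics/w3z.png",b)
E
python3 - <<'E'
from h import *
from plant import eyes
i=eyes.camera_info("wrist"); print(i["camera_matrix"][0,0]); C=i["camera_from_world"]; print((-C[:3,:3].T@C[:3,3]).round(3), C[2,:3].round(2))
p=(0.48095,-0.09571,-0.16386)
for lean in (0,0.2,1.77):
    for side in(-15,15):
        ds=30*np.sin(lean-.2); z=.015+.03*np.cos(lean-.2)
        print(lean,side,proj(np.vstack([toworld(p,bp(36,side),.015),toworld(p,bp(36,side)+tan(36)*ds,z)]),i).round(0).tolist())
print(proj([[0.5202,-.0118,.0367]],i))
E
```

```text
279.1877758495267
[0.56  0.04  0.214] [-0.16 -0.2  -0.97]
0 -15 [[277.0, 184.0], [282.0, 186.0]]
0 15 [[237.0, 180.0], [235.0, 181.0]]
0.2 -15 [[277.0, 184.0], [281.0, 196.0]]
0.2 15 [[237.0, 180.0], [234.0, 190.0]]
1.77 -15 [[277.0, 184.0], [272.0, 222.0]]
1.77 15 [[237.0, 180.0], [233.0, 218.0]]
[[257.37856393 216.12996352]]
```

View pics/w3z.png

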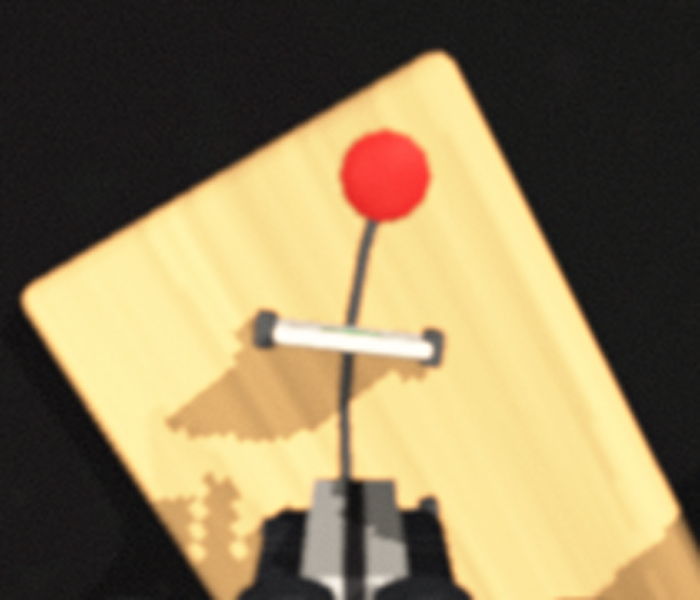

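Run:
```python
from h import *
from plant import eyes,readout
i=eyes.camera_info("wrist");s=readout.read_state();M=R.from_rotvec(s["orientation"]).as_matrix()
for d in (0,5,10,13,20,30,40):
    print(d,proj([s["eef_pos"]+M@np.array([-d,y,z])/1000 for y,z in((-8,-11),(8,-11),(0,0),(0,11))],i).round(0).tolist())
C=i["camera_from_world"]; print((M.T@(-C[:3,:3].T@C[:3,3]-s["eef_pos"])).round(3),(M.T@C[2,:3]).round(2))
```

```text
0 [[245.0, 201.0], [269.0, 201.0], [257.0, 217.0], [257.0, 232.0]]
5 [[245.0, 203.0], [270.0, 203.0], [257.0, 219.0], [257.0, 235.0]]
10 [[245.0, 206.0], [270.0, 206.0], [257.0, 222.0], [257.0, 238.0]]
13 [[244.0, 207.0], [270.0, 207.0], [257.0, 224.0], [257.0, 240.0]]
20 [[244.0, 211.0], [271.0, 211.0], [257.0, 228.0], [257.0, 244.0]]
30 [[243.0, 217.0], [272.0, 217.0], [257.0, 235.0], [257.0, 252.0]]
40 [[242.0, 223.0], [273.0, 223.0], [258.0, 242.0], [257.0, 260.0]]
[-0.178 -0.001 -0.065] [0.97 0.   0.26]
```

Unexpected: tab 1 still stands at (255,183) with its green dot showing, though the TCP is past it at s=54. The pad's back edge shows at y=224, where I predicted about 201, so the real tip may be higher than the TCP reading. I'll compare against the first pictures.

Run:
```python
from h import *
from plant import eyes
P=np.array([0.15747507,-0.50030999,0.19463075])
for c in("top","scene"):
    print(c,proj([P,P+[0,0,.02],P+[0,0,.05],P+[0.0127,-.0405,.013],P-[0.0127,-.0405,-.013]],eyes.camera_info(c)).round(1).tolist())
a=cv2.imread("pics/scene0.png"); cv2.imwrite("pics/s0f.png",a)
a=cv2.imread("pics/top0.png")[320:384,412:512]; cv2.imwrite("pics/t0g.png",cv2.resize(a,None,fx=7,fy=7,interpolation=cv2.INTER_CUBIC))
```

```text
top [[449.4, 348.0], [453.5, 350.7], [460.0, 354.9], [469.0, 344.3], [435.0, 355.1]]
scene [[458.5, 167.7], [459.9, 161.4], [462.0, 151.6], [465.6, 159.5], [452.8, 167.9]]
```

View pics/s0f.png

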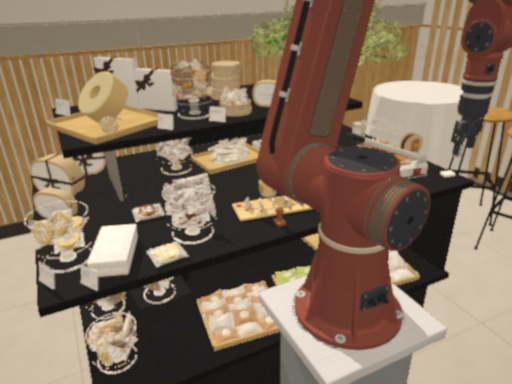

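View pics/t0g.png

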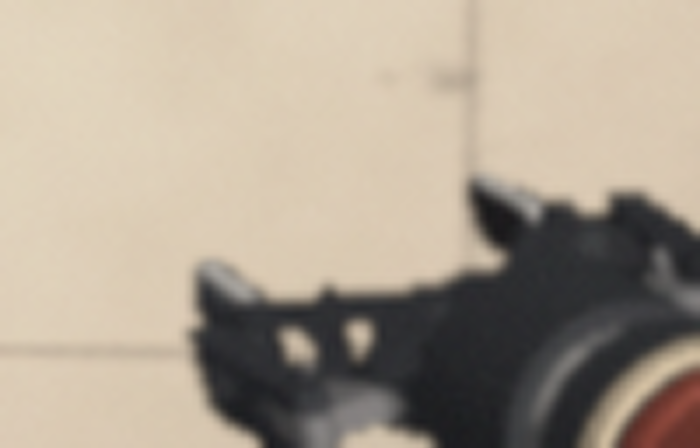

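The first pictures confirm it. In the top view the open tips centre on about (460,352), and the TCP reading projects to (449,348). So the real tips sit about 37–40 mm higher along the tool than the TCP reading when shut, and the wrist image gives the same figure. The sweep passed above tab 1 without touching it. I'll go back to the start and correct the height.

```bash
python3 -m pendant '{"travel":[[0,0.2,-7.5],[0,0.2,-7.5],[0,0.2,-7.5],[0,0.2,-7.5],[0,0.2,-7.5],[0,0.2,-7.5],[0,0.2,-7.5],[0,0,0]],"delta_rot":[[2.4,0,0],[2.4,0,0],[2.4,0,0],[2.4,0,0],[2.4,0,0],[2.4,0,0],[2.4,0,0],[0,0,0]],"grip":[0,0,0,0,0,0,0,0]}'
cat > st.py <<'E'
from h import *
from plant import readout, eyes
import sys
n=sys.argv[1]
s=readout.read_state();M=R.from_rotvec(s["orientation"]).as_matrix()
p=(0.48095,-0.09571,-0.16386)
q=s["eef_pos"][:2]; t=p[2]; d=(q-np.array(p[:2]))*1000; c,sn=np.cos(t),np.sin(t); b=np.array([c*d[0]+sn*d[1],-sn*d[0]+c*d[1]])
v=b-[180,0]; a=np.arctan2(v[1],v[0])%(2*np.pi); a0=np.arctan2(132.2,-122.2); arc=180*(a-a0)
tg=np.degrees(a+np.pi/2+t); zd=np.degrees(np.arctan2(M[1,2],M[0,2]))
print("t",s["clock"],"pos",s["eef_pos"].round(4),"F",s["ft_force"].round(2),"s %.1f radial out %.1f zdir-tan %.2f"%(arc,np.hypot(*v)-180,(zd-tg+180)%360-180))
i=eyes.camera_info("wrist");im=eyes.capture("wrist"); cv2.imwrite(f"pics/w{n}.png",im[:,:,::-1])
P=toworld(p,bp(0),.016); print("stud px pred",proj(P,i).round(0).tolist())
E
python3 st.py 4
```

```text
clock: 5.6
eef_pos: [0.5589, 0.0243, 0.036]
orientation: [1.88, 0.582, -1.877]
ft_force: [-1.1, 0.3, 0.5]
width: -0.002
t 5.6 pos [0.5589 0.0243 0.036 ] F [-1.15  0.34  0.45] s 1.1 radial out -0.4 zdir-tan 0.74
stud px pred [[256.0, 205.0]]
```

```bash
python3 -m pendant '{"travel":[[10,0,0],[10,0,0],[10,0,0],[0,0,0]],"delta_rot":[[0,0,0],[0,0,0],[0,0,0],[0,0,0]],"grip":[0,0,0,0]}';python3 st.py 5
python3 - <<'E'
import cv2
a=cv2.imread("pics/w5.png")[140:300,150:360]; cv2.imwrite("pics/w5z.png",cv2.resize(a,(787,600),interpolation=cv2.INTER_CUBIC))
E
```

```text
clock: 6.15
eef_pos: [0.5568, 0.024, 0.004]
orientation: [1.877, 0.583, -1.881]
ft_force: [-0.1, -0.6, 0.4]
width: 0.001
t 6.15 pos [0.5568 0.024  0.004 ] F [-0.05 -0.6   0.36] s 3.0 radial out 0.5 zdir-tan 0.13
stud px pred [[258.0, 218.0]]
```

View pics/w5z.png

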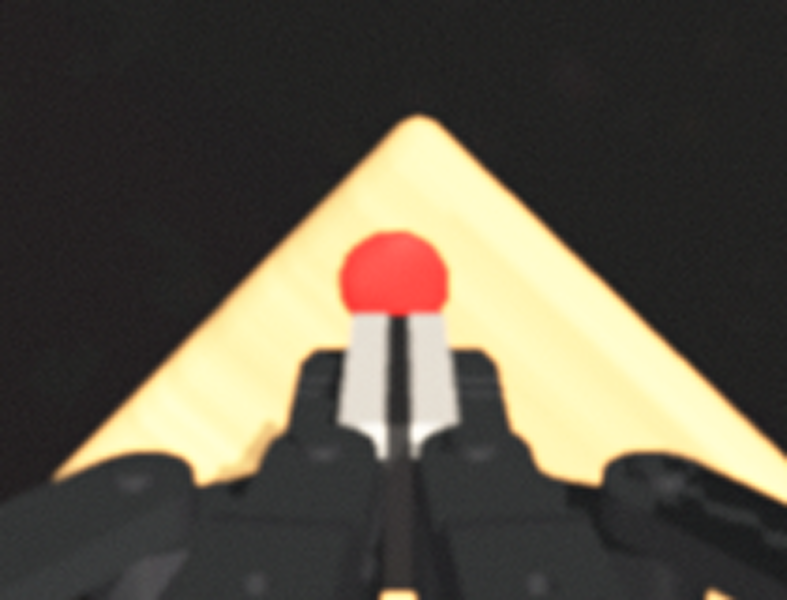

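TCP reads z = 4 mm over the 16 mm stud with no contact, which confirms the offset. I'll go down 8 mm more, to a tip height of roughly 33–37 mm, then sweep toward tab 1 in small steps.

```bash
python3 -m pendant '{"travel":[[4,0,0],[4,0,0],[0,0.2,7.5],[0,0.2,7.5],[0,0.2,7.5],[0,0.2,7.5],[0,0.2,7.5],[0,0.2,7.5],[0,0,0]],"delta_rot":[[0,0,0],[0,0,0],[-2.4,0,0],[-2.4,0,0],[-2.4,0,0],[-2.4,0,0],[-2.4,0,0],[-2.4,0,0],[0,0,0]],"grip":[0,0,0,0,0,0,0,0,0]}';python3 st.py 6
python3 - <<'E'
import cv2
a=cv2.imread("pics/w6.png")[80:300,130:380]; cv2.imwrite("pics/w6z.png",cv2.resize(a,(682,600),interpolation=cv2.INTER_CUBIC))
E
```

```text
clock: 7.32
eef_pos: [0.5242, -0.0063, -0.0028]
orientation: [1.716, 0.779, -1.716]
ft_force: [-0.6, 0.2, 0.4]
width: -0.001
t 7.325 pos [ 0.5242 -0.0063 -0.0028] F [-0.64  0.15  0.38] s 47.6 radial out -0.7 zdir-tan 0.31
stud px pred [[268.0, 150.0]]
```

View pics/w6z.png

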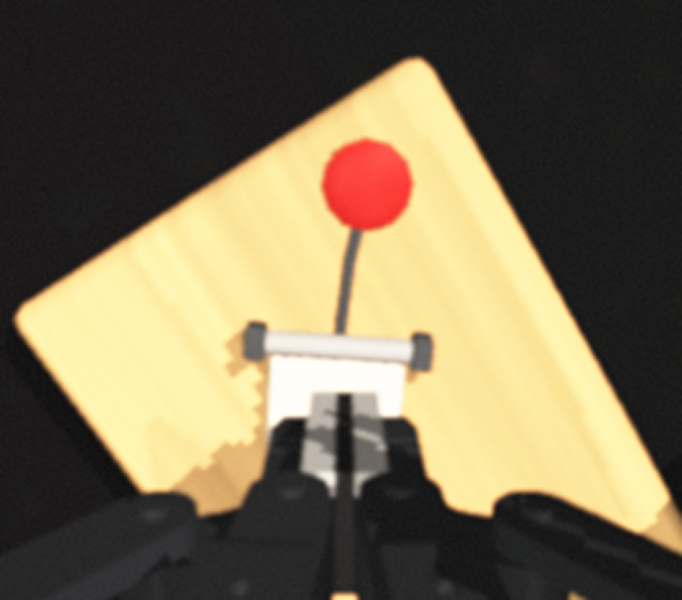

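Tab 1 now lies flat: the hinge bar is near y=206 with the white panel extending below it, and no force shows. Next are tabs 2 and 3.

```bash
python3 -m pendant '{"travel":[[0,0.1,7.5],[0,0.1,7.5],[0,0.1,7.5],[0,0.1,7.5],[0,0.1,7.5],[0,0.1,7.5],[0,0.1,7.5],[0,0.1,7.5],[0,0.1,7.5],[0,0.1,7.5],[0,0.1,7.5],[0,0,0]],"delta_rot":[[-2.4,0,0],[-2.4,0,0],[-2.4,0,0],[-2.4,0,0],[-2.4,0,0],[-2.4,0,0],[-2.4,0,0],[-2.4,0,0],[-2.4,0,0],[-2.4,0,0],[-2.4,0,0],[0,0,0]],"grip":[0,0,0,0,0,0,0,0,0,0,0,0]}';python3 st.py 7
```

```text
clock: 8.88
eef_pos: [0.4859, -0.0782, -0.0027]
orientation: [1.397, 1.075, -1.397]
ft_force: [0.3, 0.2, 0.8]
width: 0.002
t 8.875 pos [ 0.4859 -0.0782 -0.0027] F [0.35 0.22 0.82] s 130.2 radial out -1.1 zdir-tan 0.37
stud px pred [[345.0, 12.0]]
```

View pics/w7.png

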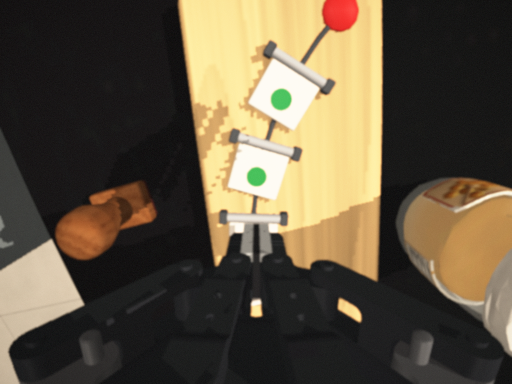

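```bash
python3 -m pendant '{"travel":[[0,0.2,7.5],[0,0.2,7.5],[0,0.2,7.5],[0,0.2,7.5],[0,0.2,7.5],[0,0.2,7.5],[0,0.2,7.5],[0,0.2,7.5],[0,0,0]],"delta_rot":[[-2.3,0,0],[-2.4,0,0],[-2.4,0,0],[-2.4,0,0],[-2.4,0,0],[-2.4,0,0],[-2.4,0,0],[-2.4,0,0],[0,0,0]],"grip":[0,0,0,0,0,0,0,0,0]}';python3 st.py 8
```

```text
clock: 10.05
eef_pos: [0.4808, -0.1376, -0.0028]
orientation: [1.154, 1.243, -1.154]
ft_force: [-1.0, -0.3, -0.3]
width: -0.001
t 10.05 pos [ 0.4808 -0.1376 -0.0028] F [-1.  -0.3 -0.3] s 190.6 radial out -1.8 zdir-tan 0.24
stud px pred [[437.0, -63.0]]
```

View pics/w8.png

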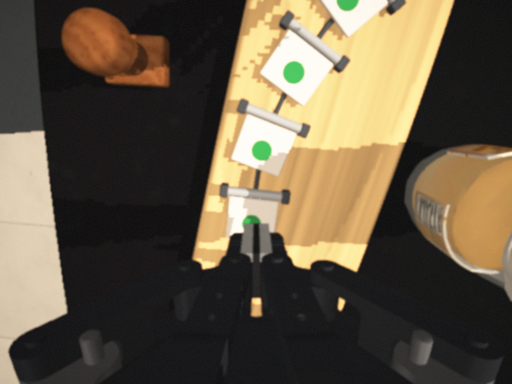

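Tabs 1–4 are down: their panels and green dots show, with tab 4's hinge at (255,193). Tab 5 next, in smaller steps, stopping well short of the blue tab.

```bash
python3 -m pendant '{"travel":[[0,-0.1,5],[0,0,5],[0,0,5],[0,0.1,5],[0,0,0],[0,0,0]],"delta_rot":[[-1.6,0,0],[-1.6,0,0],[-1.6,0,0],[-1.6,0,0],[0,0,0],[0,0,0]],"grip":[0,0,0,0,0,0]}';python3 st.py 9
```

```text
clock: 10.85
eef_pos: [0.4827, -0.1574, -0.0028]
orientation: [1.07, 1.292, -1.07]
ft_force: [0.1, 0.1, 0.6]
width: -0.003
t 10.85 pos [ 0.4827 -0.1574 -0.0028] F [0.11 0.06 0.58] s 210.6 radial out -1.2 zdir-tan 0.34
stud px pred [[473.0, -77.0]]
```

View pics/w9.png

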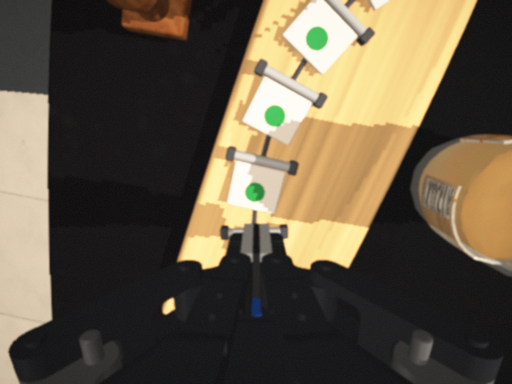

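Run:
```python
import cv2
from plant import eyes
b=eyes.capture("top"); cv2.imwrite("pics/t9.png",cv2.resize(b[120:260,180:380,::-1],(800,560),interpolation=cv2.INTER_CUBIC))
```

View pics/t9.png

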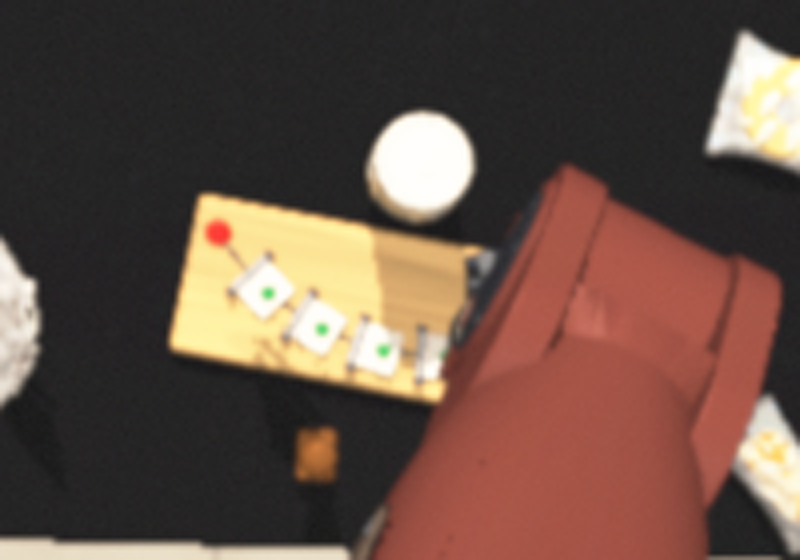

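```bash
python3 -m pendant '{"travel":[[0,0,3],[0,0,2],[0,0,0],[0,0,0],[-15,0,0],[-30,0,0],[-30,0,-10],[-30,0,-40],[0,0,-60],[0,0,-60],[0,0,0]],"delta_rot":[[-1,0,0],[-0.6,0,0],[0,0,0],[0,0,0],[0,0,0],[0,0,0],[0,0,0],[0,0,0],[0,0,0],[0,0,0],[0,0,0]],"grip":[0,0,0,0,0,0,0,0,0,0,0]}';python3 st.py 10;  python3 - <<'E'
import cv2
from plant import eyes
b=eyes.capture("top"); cv2.imwrite("pics/t10.png",cv2.resize(b[120:260,180:380,::-1],(800,560),interpolation=cv2.INTER_CUBIC))
E
```

```text
clock: 12.32
eef_pos: [0.4462, 0.0071, 0.1033]
orientation: [1.046, 1.306, -1.044]
ft_force: [-0.1, 0.6, 0.2]
width: 0.001
t 12.325 pos [0.4462 0.0071 0.1033] F [-0.11  0.61  0.24] s 77.7 radial out 70.1 zdir-tan 44.55
stud px pred [[372.0, 193.0]]
```

View pics/t10.png

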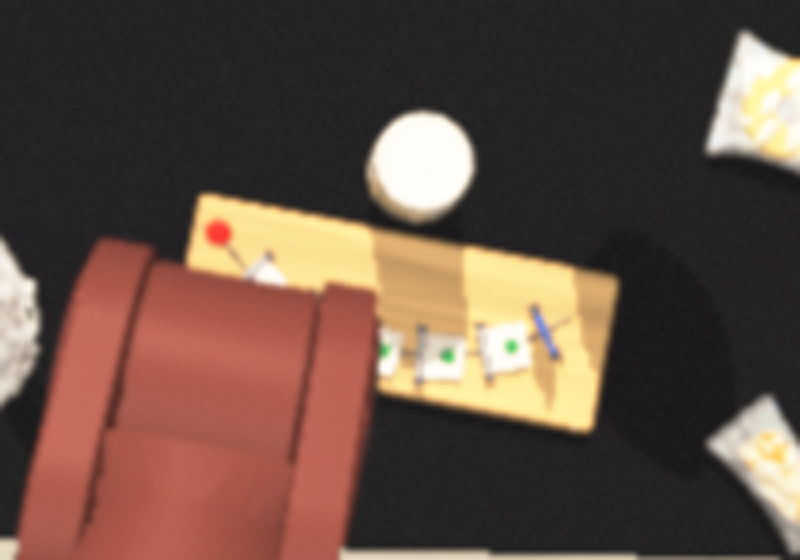

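View pics/w10.png

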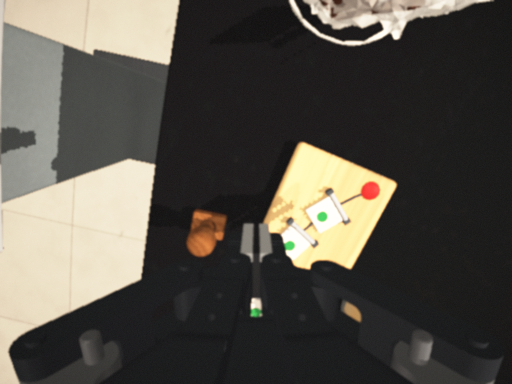

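All five white tabs are flat. In the top view tabs 3–5 show their dots at x = 383, 447 and 511, and the wrist view shows 1 and 2. Blue at (545,332) still shows as a thin edge, so it stands. The board corners, jar and stamp are where they were, and the gripper is clear.

```bash
python3 -c "
from plant import order; print(order.hand_in())"
```

```text
the job is handed in; nothing more can be done
None
```

I swept the shut fingertips along the curve from the stud end. Tabs 1 to 5 went over in order. I then lifted the gripper clear and handed the job in about 12.5 s into the 38 s.

**Last checks:**
- The top and wrist pictures show all five white tabs flat.
- The blue tab is upright in its original place.
- The board, jar and stamp show no visible shift.
- The force readings between moves stayed at about 1 N, which is noise level.
- I did not closely check the ring cakes or the butter bar in the last pictures. The arm did not go near them.

**What disagreed:** the first pass missed tab 1. The fingertips were about 38 mm higher along the tool than the reported TCP, which I confirmed from the pictures. I went back to the start and lowered the TCP to about z = -3 mm. The sweep then worked without touching the board's deck.

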